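# Lengthen a stand leg by one hole of its snap button

### The arm

A 6-joint arm with a two-finger parallel gripper is mounted at the origin on a cart in front of the work surface, level with it; the furniture and walls round the work are solid. World frame = base frame: x ahead of the robot, y to its left, z up, the work surface at z = 0. Lengths are in m, angles in degrees, forces in N, time in s.
With the tool pointing down it reaches from about 0.35 to 0.875 m from the base axis. Payload 4.2 kg.
Tool frame: the origin (TCP) lies between the finger pads; the fingertips stand 11 mm ahead of it and the grasp point (between the pads) lies 8 mm behind it; z points along the fingers, y is the direction in which the jaws open and shut (so a half turn about z gives the same grasp; the last joint's range is limited). The gripper opens to 87 mm and grips with 3 to 60 N. Pads are 19 mm wide; open, the fingers measure 117 mm over their backs; the gripper's body (75 mm by 190 mm) begins 51 mm behind the grasp point.
Start: joints at [-53.251, 22.042, 0.453, 0, -68.411, -14.817], TCP at [0.233, -0.58, 0.234] pointing down, gripper open.
Joint ranges: [-179.83, 179.83], [-69.29, 118.12], [-61.27, 80.66], [-181.25, 117.63], [-171.15, -9.14], [-177.46, 177.46]. Speed limits (degrees/s): [159.86, 159.86, 180, 180, 180, 180].

### API

Orientations are given as a 3x3 rotation matrix whose columns are the frame's x, y, z axes.
In Python, from station import sense, capture, get_calibration, finish_job, search_frame, cut_out gives the robot as it stands.
- The arm moves only by the tool arm_command, never from a script. Its argument "rows" is a list of rows, each an object with "fingers": the opening in per cent of the stroke, from 0 (shut) to 100 (fully open); "travel": the shift along the tool's x, y, z in cm, a list of three; "roll": the turn about the tool's z in degrees. A call has 1 to 10 rows; each row is the pose to reach, as a shift and turn from the pose commanded when the call began, along the tool's axes at that moment; what a row does not reach only later rows make up. A row lasts 1/10 s, in which the tool goes at most 50 mm and 8.59 degrees, less where a joint would pass 70% of its speed; a pose out of reach is approached as far as the arm can. A call with a gripper value outside its range is refused whole. The fingers move at their own pace and stop on an object; the grip force is fixed at half the most. Time passes only in rows, so rows that repeat a pose let the fingers close. It gives the time, the measured TCP pose, the force and the opening at its end, in the units of the state.
- sense(): the state, without advancing time (a new reading comes with each control period).
- capture(name): name is "scene" or "top" or "wrist"; returns (picture, depth): 420x560x3 uint8, red, green, blue; 420x560 float32, m along the optical axis (not along the pixel's ray), 0 where there is no reading.
- get_calibration(name): a dict with "fov_y" (degrees; the focal length in pixels is half the picture's height over the tangent of half this angle, whatever the lens; pixels are square), "cx", "cy" (the principal point, pixels), "origin" and "attitude" of the camera in the world; the wrist camera has in their place "mount" (4x4, takes a point from camera to tool coordinates, whose origin is the TCP and whose axes are the flange's). Camera axes: x right, y down, z forward; pixel columns grow to the right and rows downward; lengths in m; the calibration is good to about 2 mm. A picture is of the moment at which its call begins: read the wrist's pose just before it. get_calibration takes no time and is no camera call.
- finish_job(): hands the job in, once; it reports no verdict.
Trained networks look in the newest picture that a camera, given by its name, has taken for a name from the list of things; names that differ only in an ending like _2 or _b are one class to them, and where a whole thing is asked for, a point or a joint stands for the part that bears it (a point fixed in the world has none). Each returns a list of dicts, best first, with "p" (0 to 1); they miss things now and then, are a little off and sometimes report something else, mostly with a low value. They report only what shows in the picture. A call takes as long as a camera call.
- search_frame(camera, label): "position" ([x, y, z] in m, in world coordinates, good to about 4 mm: the middle of the surface that is visible of it).
- cut_out(camera, label): "mask" (420x560 bool, what is visible of it).
The state is a dict: "time_s": time; "joints": joint angles; "joint_velocities": joint speeds; "effort": joint torques, N m; "tcp_pos": TCP position; "ee_rot": TCP orientation; "wrist_force": force on the tool from outside, world axes, zero at the start; "moment": the same for the moment, N m; "gripper_width": opening from 0.0 (shut) to 1.0 (fully open).
Only numpy, scipy, OpenCV 4.12 (cv2) and the standard library are available. Lean on these libraries where they do the work, as an engineer would, in place of code of your own. Each camera call takes 0.05 s, during which the arm holds its last target. There are 200 camera calls.

### The job

The telescoping leg of a filter stand is held in the bench holder by its inner tube. Make the leg one hole longer: pinch the spring button flush, slide the outer sleeve away from the clamp block until the button springs out through the next hole, then push the sleeve lightly back towards the clamp block, through whatever play the hole has, and hold it against the button with about 8 N for half a second to prove the lock, and let go. The tube is thin and the button small, so squeeze and push gently, and leave the two sample bottles that stand behind the leg where they are.

Things in the scene. Friction and masses are not known exactly. Their poses are not given: they have to be found in the camera images.
- leg_holder: Fixed bench holder, at another place and yaw each time: base plate 90 x 360 x 12 mm with a grey clamp block at one end and a low saddle (53 mm high) 120 mm to the other side. It holds the leg's inner tube, axis 62 mm above the bench. Origin: on the bench, under the leg's axis, level with the button. y axis: along the leg, from the button to the clamp block; z up; -x is the button's side.
- clamp_face (a point): Centre of the clamp block's face towards the sleeve, on the leg's axis, 125 mm from the button. The block is 66 mm wide, 50 mm long and, with two black thumb screws, 107 mm high. A steel inner tube (25 mm square, fixed) runs from it into the sleeve.
- leg_sleeve: Outer sleeve: square aluminium tube 30 x 30 mm outside, 1.5 mm wall, 200 mm long. Origin: middle of its length, on its axis; axes parallel to leg_holder's. It slides along y only, about 2 N friction; to -y (away from the clamp block) the leg gets longer. Locked while the button is out, but for 1 to 10 mm of play in the next hole. The thin wall dents above 40 N of squeeze.
- foot_end (a point): Centre of the end face of the sleeve's black rubber foot (38 mm square, 18 mm long), on the end away from the clamp block; moves with the sleeve.
- next_hole (a point): Point at the next hole, on the outside of the sleeve's drilled (-x) face; moves with the sleeve, 70 mm to +y of its origin. The next hole is nearest to the clamp block; the others are round, 11 mm, 30 mm apart. It is a slot from -14.5 to +5.5 mm along y, part-filled by a small wear plate at its foot side that leaves 10 to 19 mm open, differently each time. The button starts 30 mm to the -y side.
- snap_button: Spring button, a 9 mm round-headed pin on the fixed inner tube, 5 mm proud of the sleeve's drilled face when out. Origin: tip of the head, 20 mm to -x of the leg's axis when out; never moves along the leg. Pressed along holder +x: 3 N starts it, 5 N makes it flush. More than 11 N between sleeve and button while it stands out, from pulling or pushing the sleeve hard against it, damages it.
- button_tip (a point): Tip of the button's head (the origin of snap_button). Pinched flush between a pad and the opposite side of the sleeve, the pads also grip the sleeve and can carry it along; the sleeve's wall then cams the button under itself (a few N more) and it rides there until the next hole comes over it, where it springs out and locks.
- bottle_centre (a point): White sample bottle with a white cap, 40 mm across and 85 mm high, standing behind the foot end of the leg; this point is half-way up. Leave it alone.
- small_bottle_centre (a point): Small white sample bottle with a red cap, 36 mm across and 70 mm high, standing behind the clamp end of the leg; this point is half-way up. Leave it alone.

How it is judged:
By the outcome, as a careful person would: the job done as asked, in the order asked, and still so for the second after the job is handed in, with the robot touching nothing.
It also fails if it takes over 45 s, if anything falls off the work surface, if the arm or the gripper's body presses on something with over 40 N, if the wrist force passes 120 N, or if a joint passes its speed limit or range.

## Working session

There is one attempt and no reset: what is moved stays moved. The work goes in short steps, Python scripts to look and compute and a tool call to move; the robot and the scene stay as the last step left them, time stands still between calls to the robot, and variables do not carry over. Pictures are saved under pics/ and viewed, about 8 in all and at most 12, crops included, and the job is handed in when it is done.

Besides the shell and the picture viewer there is one more tool, called after "Call:" as name(argument=value, ...), one argument or row to a line, values as JSON. arm_command: Moves the arm, as the interface text tells. Its arguments: {"type":"object","properties":{"rows":{"type":"array","items":{"type":"object","properties":{"fingers":{"type":"number"},"travel":{"type":"array","items":{"type":"number"}},"roll":{"type":"number"}}}}},"required":["rows"]}

```bash
mkdir -p pics; cat > h.py <<'E'
import numpy as np, cv2
from station import *
def K(c):
    f=210/np.tan(np.radians(c["fov_y"])/2); return f,c["cx"],c["cy"]
def pose(name,s=None):
    c=get_calibration(name)
    if name=="wrist":
        T=np.eye(4);T[:3,:3]=np.array(s["ee_rot"]);T[:3,3]=s["tcp_pos"];return T@np.array(c["mount"])
    T=np.eye(4);T[:3,:3]=np.array(c["attitude"]);T[:3,3]=c["origin"];return T
def cloud(name,d,s=None):
    f,cx,cy=K(get_calibration(name));v,u=np.indices(d.shape)
    P=np.stack([(u-cx)/f*d,(v-cy)/f*d,d],-1);T=pose(name,s);return P@T[:3,:3].T+T[:3,3]
def save(p,n): cv2.imwrite("pics/"+n,p[:,:,::-1])
E
python3 - <<'E'
from h import *
print(sense())
for n in("scene","top"):
    c=get_calibration(n);print(n,c)
    p,d=capture(n);save(p,n+"1.png");np.savez(n+"1.npz",p=p,d=d)
    for l in("leg_holder","clamp_face","leg_sleeve","foot_end","next_hole","button_tip","bottle_centre","small_bottle_centre"):
        print(l,[(np.round(r["position"],4).tolist(),round(r["p"],2)) for r in search_frame(n,l)[:2]])
a=cv2.imread("pics/scene1.png");b=cv2.imread("pics/top1.png")
cv2.imwrite("pics/both1.png",cv2.resize(np.vstack([a,b]),None,fx=.71,fy=.71))
print(get_calibration("wrist"))
E
```

```text
{'time_s': 0.0, 'joints': array([-5.32513270e+01,  2.20911268e+01,  3.80401413e-01, -2.84168107e-02,
       -6.84109614e+01, -1.48177737e+01]), 'joint_velocities': array([-0.13089214, -0.0090028 , -0.02837689, -0.05984659,  0.00225394,
        0.03197329]), 'effort': array([-3.84643517e-04, -3.90667033e+01,  1.87403566e+01,  4.21987072e+00,
        1.09644915e-02, -2.18647838e-04]), 'tcp_pos': array([ 0.23324611, -0.57922913,  0.23246145]), 'ee_rot': array([[-9.27703250e-01, -3.73317382e-01, -9.01153571e-04],
       [-3.73318457e-01,  9.27701147e-01,  1.97764758e-03],
       [ 9.77109860e-05,  2.17108735e-03, -9.99997638e-01]]), 'wrist_force': array([ 0.22678323, -0.06758273, -0.23961827]), 'moment': array([ 0.02339074, -0.03533311, -0.01380928]), 'gripper_width': 1.0026844728817423}
scene {'fov_y': 45.855306903429685, 'cx': 281.1818862943754, 'cy': 202.78722343091425, 'origin': array([0.02273643, 0.41831312, 0.63736516]), 'attitude': array([[-0.57242415, -0.52198455,  0.632347  ],
       [-0.8199224 ,  0.37154297, -0.43552621],
       [-0.00760613, -0.76778119, -0.64066699]])}
leg_h
[... 774 characters left out ...]
0.0687], 0.58)]
leg_sleeve [([0.556, -0.0059, 0.0716], 0.77)]
foot_end [([0.5524, -0.0049, 0.0772], 0.78)]
next_hole [([0.5553, -0.006, 0.0769], 0.61)]
button_tip []
bottle_centre [([0.6519, -0.0602, 0.0671], 0.93)]
small_bottle_centre [([0.6425, 0.1564, 0.0591], 0.8)]
{'fov_y': 69.08433026364915, 'cx': 283.08697560925594, 'cy': 206.0196279115185, 'mount': array([[-7.95184370e-04, -9.62990077e-01, -2.69535674e-01,
         7.40900361e-02],
       [ 9.99999680e-01, -7.43031531e-04, -2.95516077e-04,
        -1.00132081e-03],
       [ 8.43055452e-05, -2.69535823e-01,  9.62990360e-01,
        -1.50024165e-01],
       [ 0.00000000e+00,  0.00000000e+00,  0.00000000e+00,
         1.00000000e+00]])}
```

View pics/both1.png

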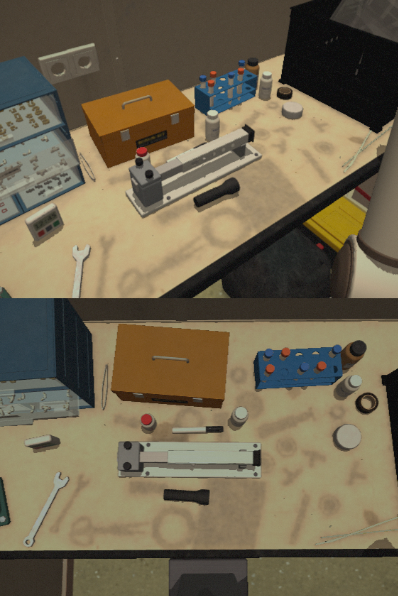

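```bash
cat > fit.py <<'E'
from h import *
z=np.load("top1.npz");P=cloud("top",z["d"])
m=(P[...,2]>.0715)&(P[...,2]<.0795)&(abs(P[...,0]-.55)<.05)&(P[...,1]>-.14)&(P[...,1]<.15)
n,L,st,_=cv2.connectedComponentsWithStats(m.astype(np.uint8))
k=1+np.argmax(st[1:,4]);q=P[L==k];print(st[k],np.median(q[:,2]))
print(cv2.minAreaRect(q[:,:2].astype(np.float32)*1000))
vx=cv2.fitLine(q[:,:2].astype(np.float32),cv2.DIST_HUBER,0,.001,.001).ravel();print(vx)
for y0 in np.arange(-.15,.24,.02):
    s=P[(abs(P[...,1]-y0)<.005)&(abs(P[...,0]-.55)<.06)&(P[...,2]>.065)]
    if len(s): print(round(y0,2),len(s),np.round([s[:,0].min(),s[:,0].max(),np.median(s[:,2]),s[:,2].max()],4))
p=cv2.imread("pics/scene1.png")[170:300,170:370];cv2.imwrite("pics/c1.png",cv2.resize(p,None,fx=4,fy=4,interpolation=cv2.INTER_CUBIC))
E
python3 fit.py
```

```text
[ 212  215  154   21 2430] 0.077137713152239
((554.3726196289062, 22.590560913085938), (255.1465301513672, 33.60200881958008), 88.72441864013672)
[0.01502143 0.99988717 0.5545114  0.02126865]
-0.11 54 [0.5339 0.5713 0.0813 0.0841]
-0.09 120 [0.5366 0.5684 0.0777 0.0816]
-0.07 114 [0.5383 0.5687 0.0776 0.0823]
-0.05 112 [0.5387 0.5688 0.0772 0.0812]
-0.03 114 [0.5389 0.5689 0.0773 0.0818]
-0.01 113 [0.5392 0.569  0.0776 0.0809]
0.01 114 [0.5394 0.5692 0.0773 0.0823]
0.03 110 [0.5398 0.5691 0.0774 0.083 ]
0.05 116 [0.538  0.5693 0.0776 0.082 ]
0.07 108 [0.5407 0.5696 0.0776 0.0831]
0.09 107 [0.541  0.5698 0.0778 0.0822]
0.11 99 [0.541  0.5696 0.0766 0.0817]
0.13 92 [0.5435 0.5684 0.075  0.0794]
0.15 89 [0.5438 0.5683 0.0754 0.0789]
0.17 159 [0.5262 0.5887 0.076  0.0915]
0.19 278 [0.5243 0.589  0.0907 0.1102]
0.21 203 [0.5245 0.5888 0.0901 0.1105]
0.23 17 [0.547  0.5686 0.0754 0.0776]
```

View pics/c1.png

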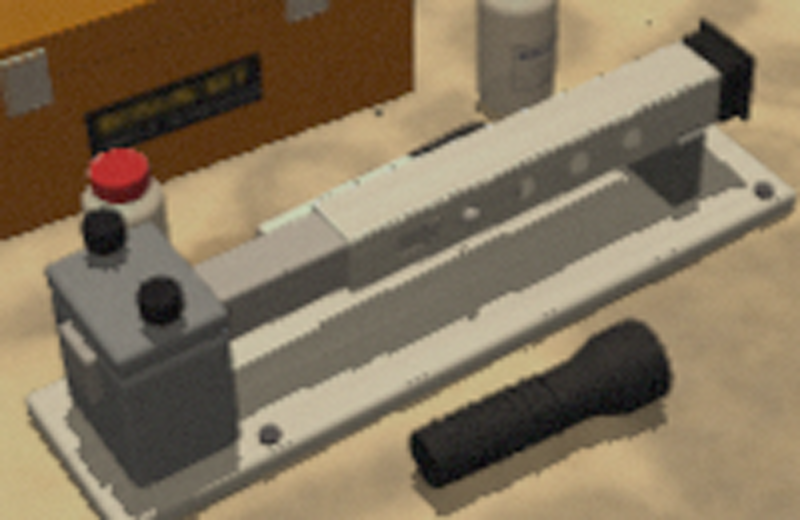

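```bash
cat >> h.py <<'E'
def go(t,ang):
    """travel (cm) and roll to TCP t with tool y at world heading ang"""
    s=sense();R=np.array(s["ee_rot"]);a=np.degrees(np.arctan2(R[1,1],R[0,1]))
    print("travel",np.round(R.T@(np.array(t)-s["tcp_pos"])*100,2),"roll",round((a-ang+180)%360-180,2))
E
python3 -c "
from h import *
go([.5,.055,.2],89.3);go([.5,.055,.1],89.3)"
```

```text
travel [-48.43  48.92   3.36] roll 22.64
travel [-48.43  48.92  13.36] roll 22.64
```

Call:
arm_command(
  rows=[
    {"fingers": 100,"travel": [-48.4,48.9,3.4],"roll": 22.6},
    {"fingers": 100,"travel": [-48.4,48.9,3.4],"roll": 22.6},
    {"fingers": 100,"travel": [-48.4,48.9,3.4],"roll": 22.6},
    {"fingers": 100,"travel": [-48.4,48.9,3.4],"roll": 22.6},
    {"fingers": 100,"travel": [-48.4,48.9,3.4],"roll": 22.6},
    {"fingers": 100,"travel": [-48.4,48.9,3.4],"roll": 22.6},
    {"fingers": 100,"travel": [-48.4,48.9,3.4],"roll": 22.6},
    {"fingers": 100,"travel": [-48.4,48.9,3.4],"roll": 22.6},
    {"fingers": 100,"travel": [-48.4,48.9,3.4],"roll": 22.6},
    {"fingers": 100,"travel": [-48.4,48.9,3.4],"roll": 22.6},
  ],
)

```text
time_s: 1.9
tcp_pos: [0.4259, -0.1208, 0.2096]
ee_rot: [[-1.0, 0.011, 0.001], [0.011, 1.0, -0.0], [-0.001, -0.0, -1.0]]
wrist_force: [1.3, -0.4, 0.2]
gripper_width: 1.001
```

```bash
python3 -c "
from h import *
print(sense()['joint_velocities'])
go([.5,.055,.1],89.3)"
```

```text
[ 63.01375883   5.46625792   2.31754186   0.2608681    3.70891293
 -62.47260692]
travel [-7.2  17.66 10.96] roll 0.05
```

Call:
arm_command(
  rows=[
    {"fingers": 100,"travel": [-6.2,15.7,6],"roll": 0},
    {"fingers": 100,"travel": [-6.2,15.7,10.9],"roll": 0},
    {"fingers": 100,"travel": [-6.2,15.7,10.9],"roll": 0},
    {"fingers": 100,"travel": [-6.2,15.7,10.9],"roll": 0},
    {"fingers": 100,"travel": [-6.2,15.7,10.9],"roll": 0},
    {"fingers": 100,"travel": [-6.2,15.7,10.9],"roll": 0},
    {"fingers": 100,"travel": [-6.2,15.7,10.9],"roll": 0},
  ],
)

```text
time_s: 2.6
tcp_pos: [0.4893, 0.0331, 0.1008]
ee_rot: [[-1.0, 0.012, 0.001], [0.012, 1.0, 0.0], [-0.001, 0.0, -1.0]]
wrist_force: [0.4, 0.2, 1.5]
gripper_width: 0.996
```

```bash
python3 - <<'E'
from h import *
s=sense();print(s["tcp_pos"],s["wrist_force"],abs(s["joint_velocities"]).max())
p,d=capture("wrist");save(p,"w1.png");np.savez("w1.npz",p=p,d=d,t=s["tcp_pos"],R=s["ee_rot"])
for l in("snap_button","button_tip","next_hole","clamp_face"):
    print(l,[(np.round(r["position"],4).tolist(),round(r["p"],2)) for r in search_frame("wrist",l)[:2]])
E
```

```text
[0.48934512 0.03309279 0.10077607] [0.44136817 0.19398808 1.46582029] 1.1317869877313982
snap_button [([0.5392, 0.0485, 0.0669], 0.69)]
button_tip []
next_hole [([0.5422, 0.0165, 0.0785], 0.82)]
clamp_face [([0.5298, 0.0274, 0.0122], 0.97)]
```

View pics/w1.png

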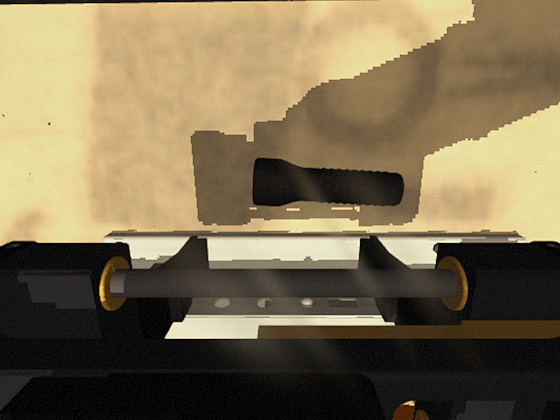

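```bash
python3 - <<'E'
from h import *
z=np.load("w1.npz");s=dict(tcp_pos=z["t"],ee_rot=z["R"]);P=cloud("wrist",z["d"],s)
f,cx,cy=K(get_calibration("wrist"));T=pose("wrist",s)
for u,v,xp in((223,303,.5395),(265,303,.5395),(307,301,.537),(345,301,.5395)):
    r=T[:3,:3]@[(u-cx)/f,(v-cy)/f,1];print(T[:3,3]+r*(xp-T[0,3])/r[0], P[v,u])
q=cv2.imread("pics/w1.png")[285:325,190:390];cv2.imwrite("pics/c2.png",cv2.resize(q,None,fx=4,fy=4,interpolation=cv2.INTER_CUBIC))
q=cv2.GaussianBlur(cv2.cvtColor(z["p"],cv2.COLOR_RGB2GRAY),(0,0),.8)
print(q[298:308,296:365:2])
z=np.load("top1.npz");P=cloud("top",z["d"])
# edges along the axis: height profile at centre line
m=abs(P[...,0]-.5545)<.008
for y0 in np.arange(.1,.182,.003):
    k=P[m&(abs(P[...,1]-y0)<.0015)];print(round(y0,3),np.round(np.median(k[:,2]),4),end=' ')
E
```

```text
[ 0.5395     -0.01120948  0.0613449 ] [ 0.54801767 -0.01423964  0.04833466]
[0.5395     0.01857047 0.06192238] [0.54936218 0.01743073 0.0469044 ]
[0.537      0.04804458 0.06387671] [0.53672424 0.0480102  0.06430083]
[0.5395     0.07527568 0.06056044] [0.54301223 0.07647607 0.0551735 ]
[[ 74  71  69  71  91 101  98  81  69  68  67  69  68  67  67  67  74  75
   76  76  76  82  97  96  97  97  95  96  95  92  74  69  70  70  69]
 [ 77  75  78  92 117 128 126 105  78  71  70  71  71  71  71  72  75  71
   71  71  71  78 104 112 117 117 115 116 115 106  80  72  73  72  73]
 [ 77  77  87 113 139 149 148 128  90  69  69  70  69  69  71  69  66  59
   60  59  60  62  81  94  98  98  97  98  97  90  76  73  71  71  72]
 [ 77  78  89 131 158 167 166 149 100  69  68  69  68  68  69  67  61  55
   56  56  58  56  59  65  64  65  64  65  65  64  69  72  70  71  71]
 [ 78  77  82 137 171 184 184 160  97  67  68  70  68  68  68  68  62  56
   57  58  59  56  55  56  55  56  56  56  58  57  64  70  69  69  71]
 [ 77  75  75 122 171 191 187 155  85  63  68  68  68  69  68  70  63  57
   58  59  58  
[... 292 characters left out ...]
  58  55  57  57  56  56  55  55  57  69  71  70  71]
 [ 82  80  78  85  95 101 103  96  80  70  71  71  71  71  71  72  68  59
   59  58  56  58  58  57  59  58  58  58  58  57  58  67  72  73  73]
 [ 83  82  80  81  86  90  90  86  77  73  73  72  72  72  72  74  70  66
   67  67  67  68  66  68  64  64  64  63  64  63  65  68  72  74  73]]
0.1 0.0779 0.103 0.0779 0.106 0.0777 0.109 0.0765 0.112 0.0765 0.115 0.076 0.118 0.0748 0.121 0.076 0.124 0.0753 0.127 0.0752 0.13 0.0753 0.133 0.074 0.136 0.0748 0.139 0.0754 0.142 0.0759 0.145 0.0761 0.148 0.0758 0.151 0.0748 0.154 0.0748 0.157 0.0751 0.16 0.0753 0.163 0.0747 0.166 0.075 0.169 0.0753 0.172 0.0761 0.175 0.0881 0.178 0.0896 0.181 0.0909
```

View pics/c2.png

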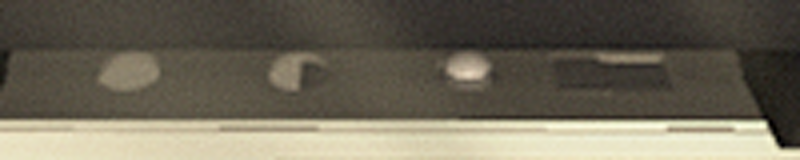

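```bash
python3 -c "
from h import *
print(sense()['joints'])
go([.5549,.050,.13],179.2);go([.5549,.050,.054],-.8)"
```

```text
[ 2.28479566e+01  1.74726414e+01 -2.84334347e+01  1.03103051e-03
 -4.39844702e+01 -1.13595858e+02]
travel [-6.54  1.81 -2.88] roll -89.95
travel [-6.52  1.8   4.72] roll 90.05
```

Call:
arm_command(
  rows=[
    {"fingers": 100,"travel": [0,0,-2.9],"roll": -8},
    {"fingers": 100,"travel": [-3,1,-2.9],"roll": -16},
    {"fingers": 100,"travel": [-6.5,1.8,-2.9],"roll": -24},
    {"fingers": 100,"travel": [-6.5,1.8,-2.9],"roll": -90},
    {"fingers": 100,"travel": [-6.5,1.8,-2.9],"roll": -90},
    {"fingers": 100,"travel": [-6.5,1.8,-2.9],"roll": -90},
    {"fingers": 100,"travel": [-6.5,1.8,-2.9],"roll": -90},
    {"fingers": 100,"travel": [-6.5,1.8,-2.9],"roll": -90},
    {"fingers": 100,"travel": [-6.5,1.8,-2.9],"roll": -90},
    {"fingers": 100,"travel": [-6.5,1.8,-2.9],"roll": -90},
  ],
)

```text
time_s: 3.85
tcp_pos: [0.5544, 0.0502, 0.1296]
ee_rot: [[-0.108, -0.994, 0.001], [-0.994, 0.108, 0.0], [-0.0, -0.001, -1.0]]
wrist_force: [-0.4, 0.1, 0.5]
gripper_width: 1.001
```

Call:
arm_command(
  rows=[
    {"fingers": 100,"travel": [0,0,0],"roll": -10},
    {"fingers": 100,"travel": [0,0,0],"roll": -10},
    {"fingers": 100,"travel": [0,0,0],"roll": -10},
    {"fingers": 100,"travel": [0,0,0],"roll": -10},
  ],
)

```text
time_s: 4.25
tcp_pos: [0.5544, 0.0505, 0.1293]
ee_rot: [[0.058, -0.998, 0.0], [-0.998, -0.058, 0.0], [-0.0, -0.0, -1.0]]
wrist_force: [-0.4, -0.5, -0.7]
gripper_width: 0.996
```

```bash
python3 -c "
from h import *
s=sense();print(s['joints'],s['tcp_pos'],abs(s['joint_velocities']).max())
go([.5549,.050,.054],179.2)
p,d=capture('wrist');save(p,'w2.png');P=cloud('wrist',d,s)
for y0 in (.03,.04,.05,.06,.07,.08,.1):
    m=(abs(P[...,1]-y0)<.004)&(abs(P[...,0]-.555)<.03)&(P[...,2]>.07)&(P[...,2]<.082);q=P[m]
    if len(q):print(y0,len(q),np.percentile(q[:,0],[1,50,99]),np.median(q[:,2]))
"
```

```text
[ 2.18851366e+01  2.10953515e+01 -1.74631396e+01 -3.21392463e-03
 -5.14267783e+01 -1.85345319e+01] [0.55435787 0.05048666 0.12925942] 0.3620486994608935
travel [ 0.05 -0.05  7.53] roll 4.15
0.03 484 [0.53979893 0.55441616 0.56931342] 0.07589824975001078
0.04 473 [0.53987723 0.55440776 0.56915368] 0.07590925614773111
0.05 443 [0.54006863 0.55465435 0.56940739] 0.07596812897448882
0.06 434 [0.54028482 0.55482135 0.56974189] 0.0759254663428824
0.07 419 [0.54037529 0.55500705 0.56995431] 0.0758822659491033
0.08 223 [0.54037622 0.55664119 0.56974038] 0.07586913352378252
0.1 2 [0.54464837 0.54501057 0.54537276] 0.07669207834904541
```

View pics/w2.png

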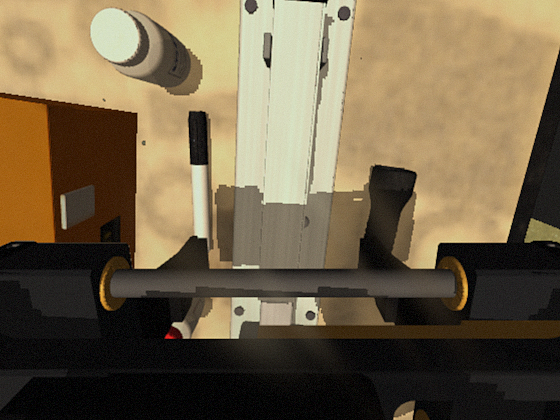

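Call:
arm_command(
  rows=[
    {"fingers": 65,"travel": [0,0,0],"roll": 4.1},
    {"fingers": 65,"travel": [0,0,0],"roll": 4.1},
    {"fingers": 65,"travel": [0,0,2],"roll": 4.1},
    {"fingers": 65,"travel": [0,0,4],"roll": 4.1},
    {"fingers": 65,"travel": [0,0,5.5],"roll": 4.1},
    {"fingers": 65,"travel": [0,-0.02,6.5],"roll": 4.1},
    {"fingers": 65,"travel": [0,-0.02,7.2],"roll": 4.1},
    {"fingers": 65,"travel": [0,-0.02,7.5],"roll": 4.1},
    {"fingers": 65,"travel": [0,-0.02,7.5],"roll": 4.1},
    {"fingers": 65,"travel": [0,-0.02,7.5],"roll": 4.1},
  ],
)

```text
time_s: 5.3
tcp_pos: [0.5551, 0.0509, 0.0547]
ee_rot: [[-0.01, -1.0, 0.001], [-1.0, 0.01, 0.0], [-0.0, -0.001, -1.0]]
wrist_force: [0.6, -0.1, 0.1]
gripper_width: 0.649
```

```bash
python3 -c "
from h import *
s=sense();print(s['joints'],s['tcp_pos'],s['ee_rot'][:,1],s['wrist_force'],s['gripper_width'])
go([.5547,.050,.054],179.2)
p,d=capture('wrist');save(p,'w3.png')"
```

```text
[ 2.19013421e+01  2.66592803e+01 -2.17252584e+01  1.31420321e-02
 -4.15461716e+01 -2.25052574e+01] [0.55506083 0.0508694  0.05466267] [-0.99994555  0.01036873 -0.00117553] [ 0.64092509 -0.1360572   0.12524654] 0.6494615765781089
travel [0.09 0.04 0.07] roll 0.21
```

View pics/w3.png

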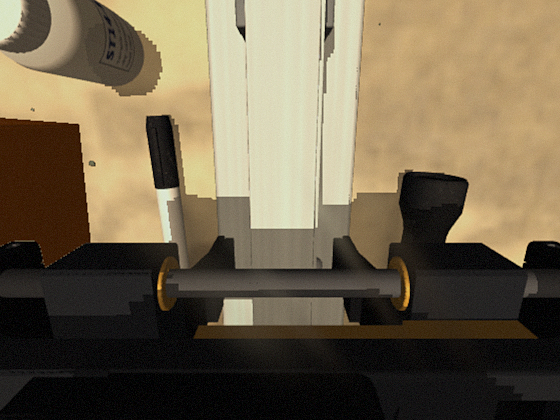

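Call:
arm_command(
  rows=[
    {"fingers": 44,"travel": [0.1,0.04,0],"roll": 0.2},
    {"fingers": 44,"travel": [0.1,0.04,0],"roll": 0.2},
    {"fingers": 30,"travel": [0.1,0.04,0],"roll": 0.2},
    {"fingers": 30,"travel": [0.1,0.04,0],"roll": 0.2},
    {"fingers": 30,"travel": [0.1,0.04,0],"roll": 0.2},
    {"fingers": 30,"travel": [0.1,0.04,0],"roll": 0.2},
  ],
)

```text
time_s: 5.95
tcp_pos: [0.555, 0.0497, 0.0541]
ee_rot: [[-0.014, -1.0, 0.001], [-1.0, 0.014, 0.0], [-0.0, -0.001, -1.0]]
wrist_force: [3.1, -1.7, -2.9]
gripper_width: 0.342
```

```bash
python3 -c "
from h import *
s=sense();print(s['tcp_pos'],s['wrist_force'],s['moment'],s['gripper_width']*87)"
```

```text
[0.55500181 0.04968583 0.05406495] [ 3.05427614 -1.66430114 -2.89678431] [-0.48288575 -0.76985731 -0.05404053] 29.780809939650183
```

Call:
arm_command(
  rows=[
    {"fingers": 30,"travel": [0.1,0,0],"roll": 0},
    {"fingers": 30,"travel": [0.3,0,0],"roll": 0},
    {"fingers": 30,"travel": [0.5,0,0],"roll": 0},
    {"fingers": 30,"travel": [0.7,0,0],"roll": 0},
    {"fingers": 30,"travel": [0.9,0,0],"roll": 0},
    {"fingers": 30,"travel": [1.1,0,0],"roll": 0},
    {"fingers": 30,"travel": [1.2,0,0],"roll": 0},
  ],
)

```text
time_s: 6.65
tcp_pos: [0.5548, 0.0391, 0.0541]
ee_rot: [[-0.014, -1.0, 0.002], [-1.0, 0.014, 0.002], [-0.002, -0.002, -1.0]]
wrist_force: [3.2, 3.7, -3.5]
gripper_width: 0.341
```

```bash
cat > st.py <<'E'
from h import *
s=sense();print(np.round(s['tcp_pos'],5),s['wrist_force'].round(1),s['gripper_width']*87,s['time_s'])
E
python3 st.py; python3 - <<'E'
from h import *
p,d=capture("scene");save(p,"s2.png");q=cv2.imread("pics/s2.png")[160:300,170:370];cv2.imwrite("pics/c3.png",cv2.resize(q,None,fx=4,fy=4,interpolation=cv2.INTER_CUBIC))
E
```

```text
[0.55485 0.03912 0.05407] [ 3.2  3.7 -3.5] 29.688816140303782 6.65
```

View pics/c3.png

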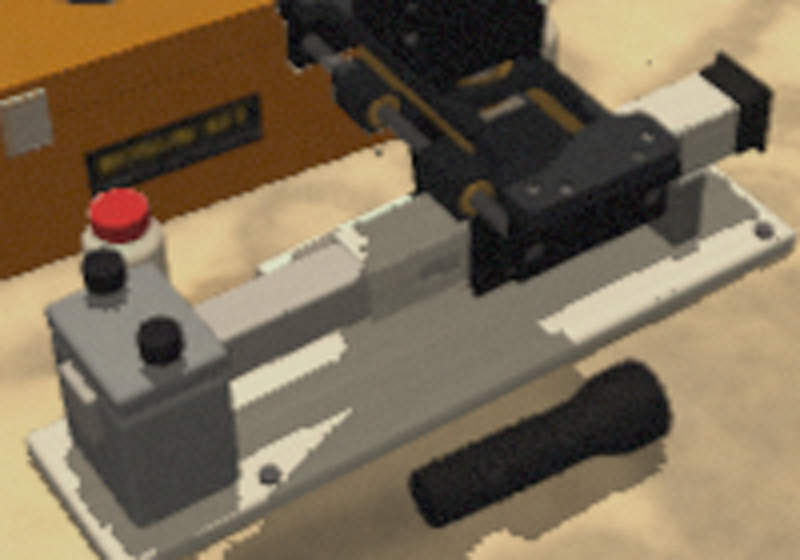

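Call:
arm_command(
  rows=[
    {"fingers": 30,"travel": [0.3,0,0],"roll": 0},
    {"fingers": 30,"travel": [0.6,0,0],"roll": 0},
    {"fingers": 30,"travel": [0.9,0,0],"roll": 0},
    {"fingers": 30,"travel": [1.1,0,0],"roll": 0},
    {"fingers": 30,"travel": [1.3,0,0],"roll": 0},
    {"fingers": 30,"travel": [1.5,0,0],"roll": 0},
    {"fingers": 30,"travel": [1.6,0,0],"roll": 0},
    {"fingers": 30,"travel": [1.6,0,0],"roll": 0},
  ],
)

```text
time_s: 7.5
tcp_pos: [0.5546, 0.0215, 0.0541]
ee_rot: [[-0.014, -1.0, 0.002], [-1.0, 0.014, 0.0], [-0.0, -0.002, -1.0]]
wrist_force: [6.4, -1.3, -5.7]
gripper_width: 0.341
```

```bash
python3 st.py; python3 - <<'E'
from h import *
p,d=capture("scene");save(p,"s3.png");q=cv2.imread("pics/s3.png")[210:250,240:310];cv2.imwrite("pics/c4.png",cv2.resize(q,None,fx=10,fy=10,interpolation=cv2.INTER_CUBIC))
E
```

```text
[0.55458 0.02154 0.05406] [ 6.4 -1.3 -5.7] 29.64930435650773 7.5
```

View pics/c4.png

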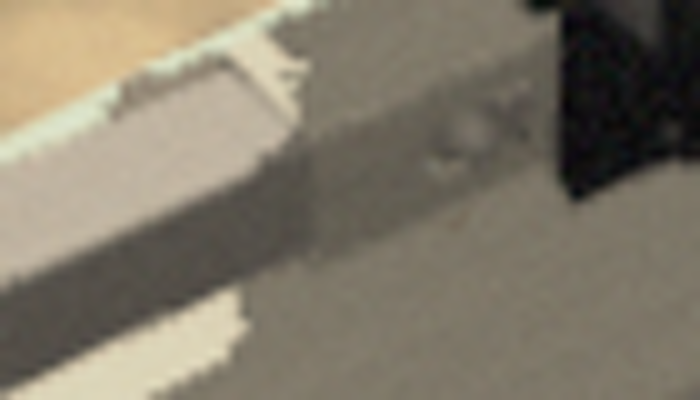

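```bash
python3 - <<'E'
from h import *
for l in("snap_button","next_hole"):
    print(l,[(np.round(r["position"],4).tolist(),round(r["p"],2)) for r in search_frame("scene",l)[:2]])
    print([np.argwhere(r["mask"]).mean(0).round(1) for r in cut_out("scene",l)[:1]],[r["mask"].sum() for r in cut_out("scene",l)[:1]])
p,d=capture("scene");P=cloud("scene",d)
D=[d]+[capture("scene")[1] for _ in range(5)];d=np.mean(D,0);P=cloud("scene",d)
print(((P[216:232,276:298,0]-.5395)*1000).round(0).astype(int)); g=cv2.cvtColor(p,cv2.COLOR_RGB2GRAY);print(g[216:232,276:298])
T=pose("scene");f,cx,cy=K(get_calibration("scene"))
for w in((.5347,.048,.062),(.5395,.048,.062),(.5395,.0405,.062)):
    c=T[:3,:3].T@(np.array(w)-T[:3,3]);print(c[:2]/c[2]*f+[cx,cy])
E
python3 st.py
```

```text
snap_button [([0.5355, 0.1143, 0.0122], 0.62)]
[] []
next_hole [([0.5403, 0.0322, 0.0796], 0.8)]
[array([201.8, 316.6])] [np.int64(1172)]
[[ 13  12  10   9   8   8   7   6   5   4   3   2   1   1   1   1   1   1
    1   1  -1  -6]
 [ 10   9   8   8   6   5   4   4   3   2   2   1   1   0   1   0   0   1
    0   1  -1  -5]
 [  9   8   7   5   4   4   3   2   1   1   1   1   1   1   1 -86   0   1
    1   0  -1  -6]
 [  6   5   4   4   4   2   1   1   1   1   1   1   1   1   0   1   2   1
    1   1  -1  -6]
 [  4   3   2   2   1   1   1   1   1   1   1   1   3   1   1   1   1   0
    1   0  -1  -6]
 [  2   2   1   1   1   1   1   1   1   1   3   1   1 -85   1   0   1   1
    0   1  -1  -6]
 [  1   1   1   1   1   1   2   1   3   3   1  -1  -1  -2   1 -85   1 -85
    0   0  -1  -6]
 [  2   1   1   2   1   1   1   1   4   1  -2  -2  -3  -3   1   0   1   1
    1   1  -1  -6]
 [  1   2   0 -86   1   1   2   2   4 -85  -2  -3  -4  -4   1 -85   0 -86
    0   1  -1  -7]
 [  1   1   1   1   1   0 -85   1   3   3  -2  -3  -4   1   1   1   1   1
    1   1  -1  -6]
 [  2   1   2   1   1   1   1   
[... 1464 characters left out ...]
96  92  93  90  92  92  93 101 111  99  84  88  90  94  93  97 103
  104  83  20  19]
 [ 91  92  93  92  95  91  97 101 107 104  99  90  91  95  98 105 106 114
  111  98  13  19]
 [ 94  92  93  93  94  94  97  94  96  93  91  94 100 107 110 115 116 116
  119 103  52  14]
 [ 92  96  95  95  96  91  92  94  93  96  97 105 114 115 116 122 118 119
  116 116  91  18]
 [ 97  94  98  95  94  96  96  95  98 107 114 118 118 119 118 119 116 118
  117 119 109  89]
 [ 93  95  93  97  96  95  98 104 112 110 108 122 116 119 120 120 122 116
  119 118 114 111]]
[289.87324967 224.26566313]
[288.25010629 222.73752509]
[291.77351932 221.05296471]
[0.5546  0.02135 0.05408] [ 6.6 -1.1 -4.9] 29.8583326966342 8.15
```

Call:
arm_command(
  rows=[
    {"fingers": 30,"travel": [-0.04,-0.02,0],"roll": 0},
    {"fingers": 30,"travel": [-0.08,-0.02,0],"roll": 0},
    {"fingers": 30,"travel": [-0.1,-0.02,0],"roll": 0},
  ],
)

```text
time_s: 8.45
tcp_pos: [0.5546, 0.0214, 0.0541]
ee_rot: [[-0.014, -1.0, 0.001], [-1.0, 0.014, -0.001], [0.001, -0.001, -1.0]]
wrist_force: [5.4, -5.2, -5.2]
gripper_width: 0.34
```

```bash
python3 st.py
```

```text
[0.55459 0.02141 0.05408] [ 5.4 -5.2 -5.2] 29.566503538770895 8.45
```

Call:
arm_command(
  rows=[
    {"fingers": 30,"travel": [-0.03,0,0],"roll": 0},
    {"fingers": 30,"travel": [-0.05,0,0],"roll": 0},
  ],
)

```text
time_s: 8.65
tcp_pos: [0.5546, 0.0216, 0.0541]
ee_rot: [[-0.014, -1.0, 0.001], [-1.0, 0.014, -0.002], [0.002, -0.001, -1.0]]
wrist_force: [6.0, -6.6, -5.1]
gripper_width: 0.347
```

```bash
python3 st.py
```

```text
[0.55457 0.02158 0.05406] [ 6.  -6.6 -5.1] 30.231271415014106 8.65
```

Call:
arm_command(
  rows=[
    {"fingers": 30,"travel": [-0.03,0,0],"roll": 0},
    {"fingers": 30,"travel": [-0.05,0,0],"roll": 0},
  ],
)

```text
time_s: 8.85
tcp_pos: [0.5546, 0.0217, 0.0541]
ee_rot: [[-0.014, -1.0, 0.001], [-1.0, 0.014, -0.002], [0.002, -0.001, -1.0]]
wrist_force: [6.7, -8.4, -5.1]
gripper_width: 0.343
```

```bash
python3 st.py
```

```text
[0.55459 0.0217  0.05409] [ 6.7 -8.4 -5.1] 29.81185725787749 8.85
```

Call:
arm_command(
  rows=[
    {"fingers": 30,"travel": [-0.03,0,0],"roll": 0},
    {"fingers": 30,"travel": [-0.03,0,0],"roll": 0},
    {"fingers": 30,"travel": [-0.03,0,0],"roll": 0},
  ],
)

```text
time_s: 9.15
tcp_pos: [0.5546, 0.0218, 0.0541]
ee_rot: [[-0.014, -1.0, 0.0], [-1.0, 0.014, -0.002], [0.002, -0.0, -1.0]]
wrist_force: [7.1, -8.2, -5.3]
gripper_width: 0.338
```

```bash
python3 st.py
```

```text
[0.55458 0.02177 0.05407] [ 7.1 -8.2 -5.3] 29.372078258865333 9.15
```

Call:
arm_command(
  rows=[
    {"fingers": 30,"travel": [0,0,0],"roll": 0},
    {"fingers": 30,"travel": [0,0,0],"roll": 0},
  ],
)

```text
time_s: 9.35
tcp_pos: [0.5546, 0.0218, 0.0541]
ee_rot: [[-0.014, -1.0, 0.0], [-1.0, 0.014, -0.002], [0.002, -0.0, -1.0]]
wrist_force: [7.5, -8.0, -6.5]
gripper_width: 0.338
```

Call:
arm_command(
  rows=[
    {"fingers": 30,"travel": [-0.02,0,0],"roll": 0},
    {"fingers": 30,"travel": [-0.02,0,0],"roll": 0},
  ],
)

```text
time_s: 9.55
tcp_pos: [0.5546, 0.0218, 0.0541]
ee_rot: [[-0.014, -1.0, 0.0], [-1.0, 0.014, -0.003], [0.003, -0.0, -1.0]]
wrist_force: [7.1, -8.5, -6.4]
gripper_width: 0.342
```

Call:
arm_command(
  rows=[
    {"fingers": 30,"travel": [0,0,0],"roll": 0},
    {"fingers": 30,"travel": [0,0,0],"roll": 0},
    {"fingers": 30,"travel": [0,0,0],"roll": 0},
  ],
)

```text
time_s: 9.85
tcp_pos: [0.5546, 0.0218, 0.0541]
ee_rot: [[-0.014, -1.0, 0.0], [-1.0, 0.014, -0.003], [0.003, -0.0, -1.0]]
wrist_force: [7.0, -8.6, -6.1]
gripper_width: 0.34
```

Call:
arm_command(
  rows=[
    {"fingers": 30,"travel": [-0.03,0,0],"roll": 0},
    {"fingers": 30,"travel": [-0.03,0,0],"roll": 0},
    {"fingers": 30,"travel": [-0.03,0,0],"roll": 0},
  ],
)

```text
time_s: 10.15
tcp_pos: [0.5546, 0.0219, 0.0541]
ee_rot: [[-0.014, -1.0, 0.0], [-1.0, 0.014, -0.003], [0.003, -0.0, -1.0]]
wrist_force: [7.5, -9.9, -5.3]
gripper_width: 0.342
```

Call:
arm_command(
  rows=[
    {"fingers": 30,"travel": [0,0,0],"roll": 0},
    {"fingers": 30,"travel": [0,0,0],"roll": 0},
    {"fingers": 30,"travel": [0,0,0],"roll": 0},
    {"fingers": 30,"travel": [0,0,0],"roll": 0},
    {"fingers": 30,"travel": [0,0,0],"roll": 0},
  ],
)

```text
time_s: 10.65
tcp_pos: [0.5546, 0.0219, 0.0541]
ee_rot: [[-0.014, -1.0, 0.0], [-1.0, 0.014, -0.003], [0.003, -0.0, -1.0]]
wrist_force: [7.4, -8.8, -5.7]
gripper_width: 0.34
```

```bash
python3 st.py
```

```text
[0.55456 0.02189 0.05406] [ 7.4 -8.8 -5.7] 29.554620990437225 10.65
```

Call:
arm_command(
  rows=[
    {"fingers": 30,"travel": [0.1,0,0],"roll": 0},
    {"fingers": 30,"travel": [0.18,0,0],"roll": 0},
    {"fingers": 65,"travel": [0.18,0,0],"roll": 0},
    {"fingers": 65,"travel": [0.18,0,0],"roll": 0},
    {"fingers": 65,"travel": [0.18,0,0],"roll": 0},
    {"fingers": 65,"travel": [0.18,0,0],"roll": 0},
  ],
)

```text
time_s: 11.25
tcp_pos: [0.5534, 0.0226, 0.0541]
ee_rot: [[-0.014, -1.0, -0.001], [-1.0, 0.014, -0.0], [0.0, 0.001, -1.0]]
wrist_force: [-0.2, 1.4, -0.7]
gripper_width: 0.599
```

```bash
python3 st.py; python3 - <<'E'
from h import *
R=[capture("scene") for _ in range(6)];p=R[-1][0];d=np.median([r[1] for r in R],0);P=cloud("scene",d)
print(((P[216:232,278:302,0]-.5395)*1000).round(0).astype(int))
save(p,"s4.png");q=cv2.imread("pics/s4.png")[205:245,250:320];cv2.imwrite("pics/c5.png",cv2.resize(q,None,fx=10,fy=10,interpolation=cv2.INTER_CUBIC))
E
```

```text
[0.55342 0.02265 0.05412] [-0.2  1.4 -0.7] 52.119954158779166 11.25
[[ 10   9   9   7   7   5   4   4   2   2   1   1   1   1   1   1   1   1
    0   0   1   3 -15 -19]
 [  8   8   7   5   4   4   3   2   1   1   1   0   0   0   1   0   0   0
    1   1   3   3 -14 -19]
 [  6   5   4   4   2   2   1   0   1   1   0   1   0   1   1   1   1   2
    1   1   3   3 -14 -20]
 [  4   3   2   2   1   1   1   2   0   1   1   2   0   2   1   1   1   0
    1   1   0   2 -15 -19]
 [  2   1   0   1   1   1   0   1   1   1   2   1   1   1   1   1   1   0
    0   0   0   0 -15 -20]
 [  1   0   1   1   2   0   0   1   2   0   0   2   1   1   1   1   1   0
    1   0   0   0 -15 -19]
 [  1   0   1   1   1   1   4   2   0  -2  -2  -2   1   1   1   1   0   1
    0   1   1   1 -15 -20]
 [  1   1   1   1   1   1   3   1   0  -2  -4  -4   0   0   1   1   1   0
    1   0   0   1 -14 -20]
 [  1   1   1   1   2   1   3   1  -1  -3  -4  -4   1   0   1   1   1   1
    0   0  31  30 -15 -19]
 [  1   1   0   1   1   1   3   3  -1  -3  -4   1   1   1   0   1   0   2
   31  31  29  27 -15 -20]
 [  1   1   1   2   1   1   2   1   2   0   2   1   0   1   1   1  31  30
   29  28  28  26 -16 -19]
 [  2   1   1   1   1   1   1   1   1   1   0   1   1   0  31  30  29  29
   27  26  25  24 -15 -19]
 [  1   1   1   1   1   1   1   1   1   1   1   1  32  31  29  28  27  26
   25  23  23  22 -15 -19]
 [  2   2   1   1   1   1   1   1   1   1  31  30  29  28  27  26  25  24
   22  21  20  19 -15 -20]
 [  1   1   1   1   2   2   1   1  32  30  29  28  26  26  26  24  22  22
   20  20  19  17 -15 -20]
 [  1   1   1   0   1  32  31  31  23  27  27  25  24  24  22  22  20  20
   18  17  16  14 -15 -20]]
```

View pics/c5.png

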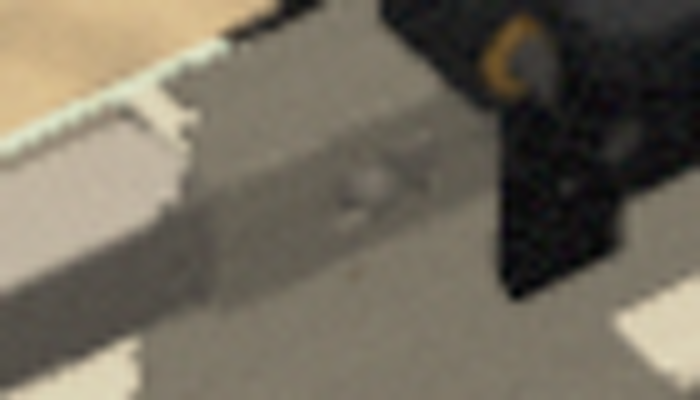

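Call:
arm_command(
  rows=[
    {"fingers": 65,"travel": [0,-0.1,0],"roll": 0},
    {"fingers": 65,"travel": [0,-0.1,-2],"roll": 0},
    {"fingers": 65,"travel": [0,-0.1,-5],"roll": 0},
    {"fingers": 65,"travel": [0,-0.1,-9],"roll": 0},
    {"fingers": 65,"travel": [0,-0.1,-12],"roll": 0},
    {"fingers": 65,"travel": [0,-0.1,-12],"roll": 0},
    {"fingers": 65,"travel": [0,-0.1,-12],"roll": 0},
    {"fingers": 65,"travel": [0,-0.1,-12],"roll": 0},
  ],
)

```text
time_s: 12.35
tcp_pos: [0.5541, 0.0226, 0.1728]
ee_rot: [[-0.014, -1.0, -0.003], [-1.0, 0.014, -0.0], [0.0, 0.003, -1.0]]
wrist_force: [-0.9, -0.6, 1.0]
gripper_width: 0.651
```

```bash
python3 st.py; python3 - <<'E'
from h import *
p,d=capture("top");save(p,"t2.png")
for l in("bottle_centre","small_bottle_centre"): print(l,[np.round(r["position"],4) for r in search_frame("top",l)[:1]])
p,d=capture("scene");save(p,"s5.png");P=cloud("scene",d);print(((P[219:229,278:300,0]-.5395)*1000).round(0).astype(int))
q=cv2.imread("pics/s5.png")[160:300,170:370];cv2.imwrite("pics/c6.png",cv2.resize(q,None,fx=4,fy=4,interpolation=cv2.INTER_CUBIC))
E
```

```text
[0.55411 0.02257 0.17285] [-0.9 -0.6  1. ] 56.641644911726274 12.35
bottle_centre [array([ 0.655 , -0.0675,  0.0819])]
small_bottle_centre []
[[ 5  3  2  0  1  0  0  1  0  1  0  1  0  1  0  1  1  1  1  1  1  1]
 [ 4  1  1  1  1  2  1  0  1  2  3  1  0  0  2  1  1  0 -1  1  0  1]
 [ 1  2  1  0  2  1  1  0  3  0 -1  1  1  1  0  0  1  1  1  1  1 -1]
 [-1  0 -1  2  1  1  5  2  1 -1 -1 -1  0  1 -1  1  2  1  1  0 -1  1]
 [ 1  1  1 -1  1  2  2  0  0 -1 -2 -3  2  0  0  0  0  1  1  1  1  1]
 [ 1  1  1  1  1  1  4  0 -3 -3 -3 -2  2 -1  1  0  0  0  2  1 32 32]
 [ 1  1  1  1  2  1  2  3 -1 -4 -4  0  2  0  1  0  0  0 33 31 29 27]
 [ 2  1  1  0  1  1  3  1  0  2  0  1  1 -1  0  1 32 31 29 30 28 24]
 [ 1  1  0  2  2  0  0  2  1  0  1  0  0  2 31 30 29 29 28 26 24 24]
 [ 1  0  0  2  3  0  1  1  0  1  1  0 31 31 28 28 27 24 23 25 22 22]]
```

View pics/c6.png

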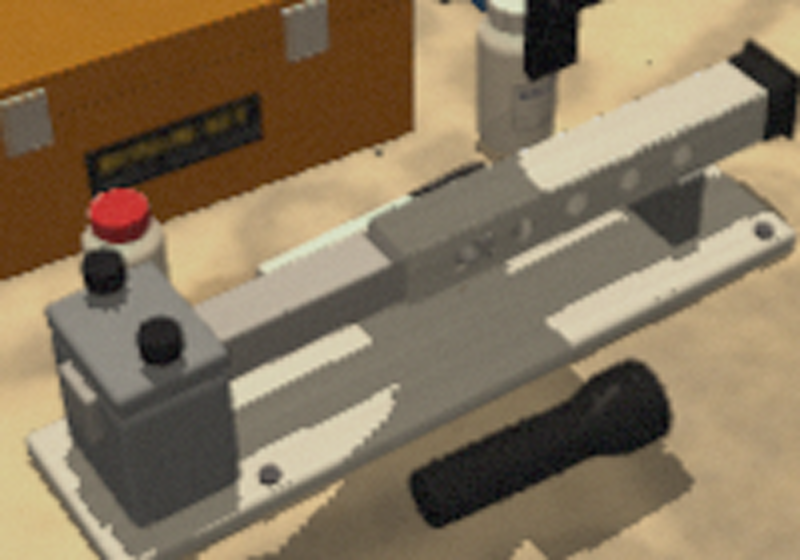

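```bash
python3 -c "
from h import *
print(finish_job())"
```

```text
the job is handed in; nothing more can be done
None
```

The leg is one hole longer and locked. I pinched the button flush, slid the sleeve about 28 mm away from the clamp block, pushed it back against the button, then let go and handed the job in.

- **Button:** depth readings before and after release show it standing about 4–5 mm proud in the next hole, with the gap on its clamp side. That means the sleeve's wear plate rests against it, as asked.
- **Lock test:** the wrist force was about 8–8.6 N, then about 9–10 N for more than half a second. The sleeve moved only about 0.5 mm during this. I pushed a little over 8 N to allow for about 2 N of sleeve friction, so the force on the button itself was about 7–9 N. It was not measured directly.
- **Play:** the sleeve met the button almost at once when I pushed back, so there was little play left to take up.
- **Side load:** the grip was about 1 mm off centre, which put about 7 N sideways and 6 N vertically on the leg until I released it.
- **Bottles:** the last scene picture shows both where they started. The detector put the white one about 8 mm from its first reading, but that was probably because the gripper overlapped it in the view. It did not find the small one in the top view.

The arm finished clear of everything, about 12.5 s into the 45 s allowed.

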